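# Put the glue cup and glue brush up to dry

### The job

The rinsed glue cup and the flat glue brush are resting in the steel rinse tray: put them up to dry. Lower the cup mouth down over the free tall peg of the drip stand until it hangs on the peg's tip with its rim clear of the stand, and press the brush handle, bristles at the low end, fully home into the one free pair of spring clips on the brush rack. Drop nothing and leave everything else where it is.

Things in the scene. Friction and masses are not known exactly. Their poses are not given: they have to be found in the camera images.
- cup_mid (a point): Rinsed glue cup: plain white straight plastic cup, 120 mm tall, 50 mm outside diameter (52 mm at the mouth's bead), 45 mm inside, floor 4 mm thick, 55 to 90 g. Point on its axis half-way up; z points from base to open mouth. It starts in the rinse tray, mouth on the tray floor, its base propped in the near rim's notch and 20 mm past it, so that z points 25 degrees below level.
- cup_rim (a point): Centre of the glue cup's open mouth, 60 mm from its middle.
- brush_mid (a point): Flat glue brush, 185 mm long, 50 to 80 g: the middle of its round wooden handle (14 mm diameter, 120 mm long). x runs along the brush away from the bristles, y across its flat head (metal ferrule and bristles, 30 mm wide, 10 mm thick). It starts with the bristles on the rinse tray's floor and the handle in the far rim's notch, its handle end raised 15 degrees.
- brush_tip (a point): The end of that brush's bristles, on its axis, 125 mm from the middle of the handle.
- drip_stand: Drip stand, fixed: shallow grey tray 110 x 250 x 14 mm (long along its y), floor 4 mm thick. Three steel pegs stand in a row on its y axis, 85 mm apart, in any order: a free tall one, a tall one with a cup on it, a short one. Origin at the centre of its underside.
- peg_tip (a point): Top of the free tall peg: upright steel peg 130 mm tall, 26 mm thick, tapering over its top 36 mm to a 10 mm round tip, flared to 33 mm at its foot (which is 4 mm above the counter). z up. A cup fully home has its inner floor on this tip: its middle is then 56 mm below the tip and its rim 14 mm above the peg's foot.
- used_tip (a point): Top of the other tall peg (130 mm), inside the cup that already hangs there.
- short_tip (a point): Top of the short peg (70 mm tall, same thickness), empty and too short for the glue cup.
- hung_cup_mid (a point): Middle of the dry cup that hangs mouth down on the other tall peg: same shape as the glue cup, loose, its upper end 138 mm above the counter. Leave it.
- brush_rack: Brush rack, fixed: grey base plate 170 x 240 mm (x -105 to +65 mm from its origin) with two dark wooden cross bars along y, 76 mm apart on a 28 degree slope that faces the robot, open between and behind them, on thin steel legs at y = -108 and +108 mm. Four pairs of spring clips, 54 mm apart along y; one pair is free. Origin on the counter, under the middle of the row of seats.
- clip_seat (a point): Free pair of spring clips: where the middle of the brush handle lies when fully home, 108 mm above the counter. x: along the seated handle, up the slope (28 degrees, away from the robot); y: level, across; z: out of the clips' mouths, up and towards the robot, 28 degrees from vertical. The clips, each 13 mm long, are at x = -38 and +38 mm on 18 mm wide bars whose tops lie 11.5 mm below the seat.
- clip: The same free clips (same origin and axes as the seat). Each has two steel spring jaws that part by themselves: the lips are 9 mm apart at z = +6 mm and flare to 25 mm at z = +20 mm. Pushed straight in along -z, the 14 mm handle meets the jaws at z = +14 mm, needs about 10 N in all and snaps in past z = +8 mm; it then rests on the clip floors.
- clip_a: Rack place holding a flat brush already dry (same size as the glue brush, fixed): the point on the counter 108 mm below the middle of its handle.
- clip_b: Rack place holding a round brush of the same size, fixed: the point on the counter 108 mm below the middle of its handle.
- clip_c: Rack place holding a sponge holder of the same size, fixed: the point on the counter 108 mm below the middle of its handle.
- rinse_tray: Steel rinse tray, fixed: 200 x 200 mm, walls 4 mm thick and 53 mm high, floor 4 mm thick. Origin at the centre of its underside. A notch 36 mm wide in its -x wall at y = -40 mm carries the cup's base; a notch 17 mm wide in its +x wall at y = +38 mm carries the brush handle.
- puck: Brass pressing puck, 72 mm diameter, 26 mm high, loose; origin at the centre of its underside. Leave it.
- tin: Open tin of edge tape reels, 100 mm diameter, 62 mm high, loose; origin at the centre of its underside. Leave it.
- ball_box: Green ball box with a white snap cap, 48 x 137 x 46 mm, long along its y, loose; origin at the centre of its underside. Leave it.
- ruler: Cork-backed steel ruler, 32 x 310 x 4.5 mm, long along its y, loose; origin at the centre of its underside. Leave it.
- glue_bottle: White glue bottle, 54 mm diameter, 125 mm tall, loose, standing; origin at the centre of its underside. Leave it.
Mind the look-alikes: they are no part of the job. Leave any blue look-alike of the part that bears peg_tip alone.

How it is judged:
At the end, for the whole second after the job is handed in: Released and still: the cup hangs mouth down (within 12 degrees) on the free tall peg, its middle within 15 mm of the peg's axis and 48 to 66 mm below the tip; the brush handle lies home in both free clips: within 4 mm of the seat across and out, 15 mm along, 6 degrees, bristles at the low end (horizontal distance between cup_mid and peg_tip below 0.015 m and z of cup_mid in the frame of peg_tip between -0.066 and -0.048 m and angle between cup_mid's own z axis and vertical above 2.93 rad and linear speed of each of cup, brush below 0.02 m/s and x of brush_mid in the frame of clip_seat between -0.015 and 0.015 m and y of brush_mid in the frame of clip_seat between -0.004 and 0.004 m and z of brush_mid in the frame of clip_seat between -0.004 and 0.004 m and angle between the x axis of brush_mid and the x axis of clip_seat, either way round below 0.1 rad and x of brush_tip in the frame of clip_seat below -0.1 m); the robot touches nothing.
It fails at once if the cup or the brush is dropped (falls free faster than 0.75 m/s) ((linear speed of cup above 0.75 m/s and contact force between the fingers and cup below 0.05 N) or (linear speed of brush above 0.75 m/s and contact force between the fingers and brush below 0.05 N)).
It fails at once if a bystander is moved by more than 25 mm (distance of any of hung_cup_mid, puck, tin, ball_box, ruler, glue_bottle from where it was at the start of the episode above 0.025 m).
It also fails if it takes over 67 s, if anything falls off the work surface, if the arm or the gripper's body presses on something with over 40 N, if the wrist force passes 120 N, or if a joint passes its speed limit or range.

### The arm

A 6-joint arm with a two-finger parallel gripper is mounted at the origin on the work surface. World frame = base frame: x ahead of the robot, y to its left, z up, the work surface at z = 0. Lengths are in m, angles in rad, forces in N, time in s.
With the tool pointing down it reaches from about 0.35 to 0.85 m from the base axis. Payload 8.1 kg.
Tool frame: the origin (TCP) lies where the fingers leave the gripper's body, on its centre line; the fingertips stand 84 mm ahead of it and the grasp point (between the pads) lies 65 mm ahead of it; z points along the fingers, y is the line along which they close (so a half turn about z gives the same grasp; the last joint's range is limited). The gripper opens to 93 mm and grips with 3 to 60 N. Pads are 15 mm wide; open, the fingers measure 128 mm over their backs; the gripper's body (75 mm by 188 mm) begins 65 mm behind the grasp point.
Start: joints at [-1.322, 0.13, 1.488, -0, 1.523, -0.085], TCP at [0.197, -0.567, 0.303] pointing down, gripper open.
Joint ranges: [-2.96, 2.96], [-0.89, 2.26], [0.02, 2.5], [-1.34, 4.48], [0, 2.73], [-2.66, 2.66]. Speed limits (rad/s): [2.39, 2.39, 2.79, 3.14, 3.14, 3.14].

### API

Orientations are given as a rotation vector (axis times angle).
In Python, from plant import robot gives the robot as it stands.
- The arm moves only by the shell command python3 -m jog 'ROWS' [FORCE]. ROWS is text: rows parted by semicolons, each of 5 numbers parted by spaces: the opening, from 0 (shut) to 1 (fully open), then the shift along the tool's x, y, z in m, then the turn about the tool's z in degrees. A call has 1 to 10 rows; each row shifts and turns the commanded pose from where the row before left it, along the tool's axes as they then stand; what a row does not reach is not made up. A row lasts 1/12 s, in which the tool goes at most 41.7 mm and 7.16 degrees, less where a joint would pass 70% of its speed; a pose out of reach is approached as far as the arm can. A call with a gripper value outside its range is refused whole. The fingers move at their own pace and stop on an object; FORCE is the grip in N (left out, the last holds). Time passes only in rows, so rows that do not move let the fingers close. It gives the time, the measured TCP pose, the force, the opening and the grip force at its end, in the units of the state.
- robot.read_state(): the state, without advancing time (a new reading comes with each control period).
- robot.read_camera(name): name is "scene" or "top" or "wrist"; returns a dict with "color" (420x560x3 uint8, red, green, blue), "intrinsics" (3x3 intrinsics, pixels), "pose" (4x4, takes a point from camera to world coordinates); the wrist camera has in their place "tool_from_camera" (4x4, takes a point from camera to tool coordinates, whose origin is the TCP and whose axes are the flange's). Camera axes: x right, y down, z forward; pixel columns grow to the right and rows downward; lengths in m; the calibration is good to about 2 mm. A picture is of the moment at which its call begins: read the wrist's pose just before it. There is no depth.
- robot.close_job(): hands the job in; it is judged then, once.
The state is a dict: "t": time; "q": joint angles; "dq": joint speeds; "joint_torque": joint torques, N m; "tool_pos": TCP position; "orientation": TCP orientation; "force": force on the tool from outside, world axes, zero at the start; "wrist_torque": the same for the moment, N m; "opening": finger opening in m; "gripper_force": force on a finger pad.
Only numpy, scipy, OpenCV 4.12 (cv2) and the standard library are available. Lean on these libraries where they do the work, as an engineer would, in place of code of your own. Each camera call takes 0.05 s, during which the arm holds its last target. There are 200 camera calls.

## Working session

There is one attempt and no reset: what is moved stays moved. The work goes in short steps, Python scripts to look and compute and a shell command to move; the robot and the scene stay as the last step left them, time stands still between calls to the robot, and variables do not carry over. Pictures are saved under pics/ and viewed, at most 10 in all, crops included, and the job is handed in when it is done.

```bash
ls; mkdir -p pics; cat > h.py <<'E'
import numpy as np, cv2
from scipy.spatial.transform import Rotation as R
from plant import robot
def snap(n,f):
    s=robot.read_state(); c=robot.read_camera(n); cv2.imwrite(f'pics/{f}.png',c['color'][:,:,::-1])
    if 'pose' in c: T=np.array(c['pose'])
    else:
        W=np.eye(4);W[:3,:3]=R.from_rotvec(s['orientation']).as_matrix();W[:3,3]=s['tool_pos'];T=W@np.array(c['tool_from_camera'])
    np.savez(f'pics/{f}.npz',K=c['intrinsics'],T=T); return c
def px(f,u,v,z):
    d=np.load(f'pics/{f}.npz');r=d['T'][:3,:3]@np.linalg.solve(d['K'],[u,v,1]);o=d['T'][:3,3];return o+r*(z-o[2])/r[2]
def proj(f,p):
    d=np.load(f'pics/{f}.npz');q=d['T'][:3,:3].T@(np.array(p)-d['T'][:3,3]);q=d['K']@q;return q[:2]/q[2]
E
python3 - <<'E'
from h import *
snap('top','top0');snap('scene','sc0')
s=robot.read_state();print(s)
for f in('top0','sc0'):d=np.load(f'pics/{f}.npz');print(d['K'],d['T'].round(3))
for f in('top0','sc0'):
    i=cv2.imread(f'pics/{f}.png');cv2.imwrite(f'pics/{f}b.png',cv2.resize(i,(800,600),interpolation=cv2.INTER_CUBIC))
E
```

```text
pics
{'t': 0.1, 'q': array([-1.32240193e+00,  1.31071569e-01,  1.48915557e+00, -4.03455608e-05,
        1.52301520e+00, -8.53745011e-02]), 'dq': array([-0.00247637, -0.00135553, -0.00162443, -0.00018906, -0.00141207,
       -0.00031049]), 'joint_torque': array([ 1.54372119e-03, -5.61340535e+01, -4.93098664e+01,  7.72364647e-02,
        2.90343887e-02, -8.40223311e-05]), 'tool_pos': array([ 0.19649567, -0.56651573,  0.30180878]), 'orientation': array([-3.09632810e+00, -5.21583219e-01,  2.73931501e-04]), 'force': array([-0.15864587,  0.06590879, -0.401266  ]), 'wrist_torque': array([-0.01954147, -0.01785028,  0.08543039]), 'gripper_force': 0.0, 'opening': 0.09294986736001937}
[[387.76760092   0.         277.92667313]
 [  0.         387.76760092 213.13534878]
 [  0.           0.           1.        ]] [[-0.025 -0.998  0.059  0.437]
 [-1.     0.025 -0.007  0.006]
 [ 0.006 -0.059 -0.998  1.075]
 [ 0.     0.     0.     1.   ]]
[[469.93002784   0.         282.93697219]
 [  0.         469.93002784 203.95327979]
 [  0.           0.           1.        ]] [[ 0.372  0.68  -0.632  1.161]
 [ 0.928 -0.278  0.247 -0.235]
 [-0.008 -0.678 -0.735  0.877]
 [ 0.     0.     0.     1.   ]]
```

View pics/top0b.png

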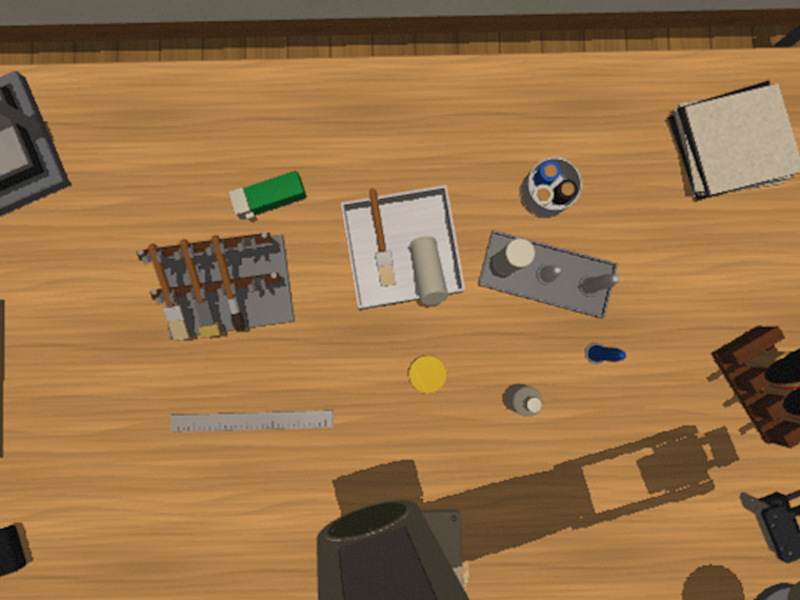

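View pics/sc0b.png

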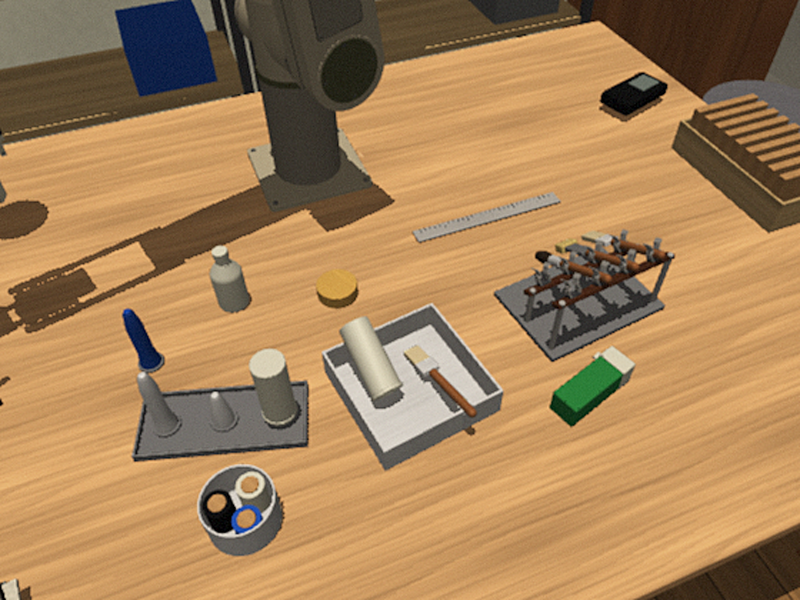

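```bash
python3 - <<'E'
from h import *
k=1/1.42857
P=lambda u,v,z:px('top0',u*k,v*k,z).round(4)
for n,l,z in[('tray',[(342,203),(446,186),(465,292),(358,309)],.053),('stand',[(492,231),(617,263),(604,318),(480,285)],.014),('free',[(614,280)],.134),('short',[(557,270)],.074),('hung',[(519,253)],.138),('rackbase',[(285,235),(294,322),(172,340)],.004),('brush',[(374,192),(382,250)],.05),('cup',[(421,240),(433,300)],.07)]:
    q=[P(u,v,z) for u,v in l];print(n,np.mean(q,0).round(4),*q)
s=robot.read_state();print(R.from_rotvec(s['orientation']).as_matrix().round(3))
print(np.array(robot.read_camera('wrist')['tool_from_camera']).round(3))
# crops
i=cv2.imread('pics/top0.png');a=cv2.resize(i[120:250,90:210],None,fx=3.3,fy=3.3,interpolation=cv2.INTER_CUBIC);b=cv2.resize(i[120:250,230:440],None,fx=1.9,fy=3.3)
E
```

```text
tray [ 0.6036 -0.0144  0.053 ] [0.6895 0.0969 0.053 ] [ 0.7171 -0.0984  0.053 ] [ 0.5172 -0.1274  0.053 ] [0.4906 0.0712 0.053 ]
stand [ 0.5507 -0.2941  0.014 ] [ 0.6373 -0.1887  0.014 ] [ 0.5691 -0.4281  0.014 ] [ 0.4635 -0.3979  0.014 ] [ 0.533  -0.1619  0.014 ]
free [ 0.525  -0.3724  0.134 ] [ 0.525  -0.3724  0.134 ]
short [ 0.5515 -0.2935  0.074 ] [ 0.5515 -0.2935  0.074 ]
hung [ 0.5748 -0.2106  0.138 ] [ 0.5748 -0.2106  0.138 ]
rackbase [0.5182 0.2817 0.004 ] [0.6411 0.2134 0.004 ] [0.4712 0.1984 0.004 ] [0.4424 0.4334 0.004 ]
brush [0.6547 0.0306 0.05  ] [0.7097 0.0368 0.05  ] [0.5997 0.0244 0.05  ]
cup [ 0.5579 -0.0572  0.07  ] [ 0.6132 -0.0478  0.07  ] [ 0.5027 -0.0665  0.07  ]
[[ 0.945  0.328 -0.   ]
 [ 0.328 -0.945  0.002]
 [ 0.    -0.002 -1.   ]]
[[-0.    -0.966 -0.257  0.07 ]
 [ 1.    -0.001  0.001  0.   ]
 [-0.001 -0.257  0.966 -0.082]
 [ 0.     0.     0.     1.   ]]
```

```bash
python3 -m jog '1 0 0 0 5.25;1 0 0 0 5.25;1 .01 -.011 0 0;1 .02 -.022 0 0;1 .022 -.024 0 0;1 .022 -.024 0 0;1 .022 -.024 0 0;1 .022 -.024 0 0;1 .022 -.024 0 0;1 .022 -.024 0 0' 5
python3 -m jog '1 .022 -.024 0 0;1 .022 -.024 0 0;1 .022 -.024 0 0;1 .022 -.024 0 0;1 .022 -.024 0 0;1 .022 -.024 0 0;1 .022 -.024 0 0;1 .022 -.024 .01 0;1 .022 -.024 .01 0;1 .01 -.012 .01 0'
python3 -m jog '1 0 0 0 0;1 0 0 0 0'
python3 - <<'E'
from h import *
snap('wrist','w1');i=cv2.imread('pics/w1.png');s=robot.read_state();print(s['t'],s['tool_pos'],R.from_rotvec(s['orientation']).as_matrix().round(3))
E
```

```text
t: 0.98
tool_pos: [0.3307, -0.3661, 0.3025]
orientation: [-3.132, -0.236, 0.0]
force: [-0.1, 0.1, 0.5]
opening: 0.0929
gripper_force: 0.0
t: 1.82
tool_pos: [0.5031, -0.108, 0.2723]
orientation: [-3.132, -0.239, -0.001]
force: [0.5, 0.0, 0.1]
opening: 0.093
gripper_force: 0.0
t: 1.98
tool_pos: [0.5013, -0.1102, 0.2717]
orientation: [-3.132, -0.24, 0.004]
force: [0.3, 0.6, -0.1]
opening: 0.0929
gripper_force: 0.0
2.0333 [ 0.5013653  -0.11105034  0.27249973] [[ 0.989  0.151 -0.001]
 [ 0.151 -0.989 -0.   ]
 [-0.001 -0.    -1.   ]]
```

View pics/w1.png

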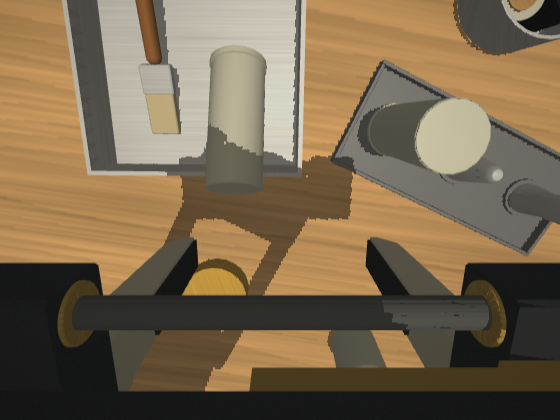

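```bash
python3 - <<'E'
from h import *
s=robot.read_state();p=s['tool_pos'];M=R.from_rotvec(s['orientation']).as_matrix()
P=lambda u,v,z:px('w1',u,v,z)
a=(P(206,170,.078)+P(264,170,.078))/2; b=(P(210,62,.035)+P(267,62,.035))/2
print('w',np.linalg.norm(P(206,170,.078)-P(264,170,.078)),np.linalg.norm(P(210,62,.035)-P(267,62,.035)))
d=b-a;print(a,b,np.degrees(np.arctan2(d[1],d[0])))
print('base low',P(235,190,.055),'base top',P(235,172,.101))
print('tray near edge',P(91,174,.053),P(301,174,.053))
e=P(301,174,.053)-P(91,174,.053);print(np.degrees(np.arctan2(-e[0]*-1,-e[1])))
y=np.radians(8);c=np.array([.6036,-.0144,0]);u=np.array([np.cos(y),np.sin(y),0]);v=np.array([-np.sin(y),np.cos(y),0])
# cup model on tray
for bx in(-.12,-.115,-.11):
    B=c+bx*u-.04*v+[0,0,.0783];lo=B+.025*np.array([-np.sin(np.radians(25))*0,0,0])-.025*(np.array([0,0,np.cos(np.radians(25))])+u*np.sin(np.radians(25)))
    hi=2*B-lo;mo=B+.12*(u*np.cos(np.radians(25))-[0,0,np.sin(np.radians(25))]);top=mo+.026*(u*np.sin(np.radians(25))+[0,0,np.cos(np.radians(25))])
    print(bx,B,proj('w1',lo),proj('w1',hi),proj('w1',mo),proj('w1',top))
    g=B+.030*(u*np.cos(np.radians(25))-[0,0,np.sin(np.radians(25))]);print('g',g,(M.T@(g-p)))
E
```

```text
w 0.04941578160395927 0.051672275208603534
[ 0.52254699 -0.06714944  0.078     ] [ 0.61337165 -0.05383792  0.035     ] 8.338069633132035
base low [ 0.49970841 -0.06658948  0.055     ] base top [ 0.52504798 -0.07006499  0.101     ]
tray near edge [0.49401461 0.06812192 0.053     ] [ 0.52373677 -0.12543284  0.053     ]
8.73011429699064
-0.12 [ 0.49033476 -0.07071149  0.0783    ] [238.34610791 211.13721393] [230.50232382 201.51743001] [239.4227732   81.00497688] [235.73057584  64.46201506]
g [ 0.51725939 -0.06692748  0.06562145] [ 0.02258783 -0.04121035  0.20685639]
-0.115 [ 0.4952861  -0.07001563  0.0783    ] [238.2315588  206.07371544] [230.32674833 195.44333243] [239.31136261  75.32343204] [235.59176935  58.18185192]
g [ 0.52221073 -0.06623162  0.06562145] [ 0.02758748 -0.0411514   0.20685107]
-0.11 [ 0.50023744 -0.06931976  0.0783    ] [238.11604225 200.96745237] [230.14940672 189.30813511] [239.19899916  69.59329444] [235.45166617  51.84302101]
g [ 0.52716207 -0.06553575  0.06562145] [ 0.03258713 -0.04109246  0.20684574]
```

```bash
python3 -m jog '.72 .011 -.014 .005 0;.72 .0113 -.0136 .01 0;.72 .0113 -.0136 .02 0;.72 0 0 .025 0;.72 0 0 .025 0;.72 0 0 .02 0;.72 0 0 .015 0;.72 0 0 .01 0;.72 0 0 .0045 0;.72 0 0 0 0' 5
python3 -m jog '.5 0 0 0 0;.45 0 0 0 0;.4 0 0 0 0;.4 0 0 0 0;.4 0 0 0 0;.4 0 0 0 0'
python3 - <<'E'
from h import *
snap('scene','sc1');i=cv2.imread('pics/sc1.png');cv2.imwrite('pics/sc1c.png',cv2.resize(i[150:350,180:400],None,fx=2.7,fy=2.7))
E
```

```text
t: 2.87
tool_pos: [0.5283, -0.066, 0.1379]
orientation: [-3.133, -0.234, 0.001]
force: [0.6, -0.4, -0.1]
opening: 0.067
gripper_force: 0.0
t: 3.37
tool_pos: [0.5293, -0.0647, 0.1392]
orientation: [-3.132, -0.237, -0.002]
force: [0.2, 6.1, 4.5]
opening: 0.0496
gripper_force: 5.0
```

View pics/sc1c.png

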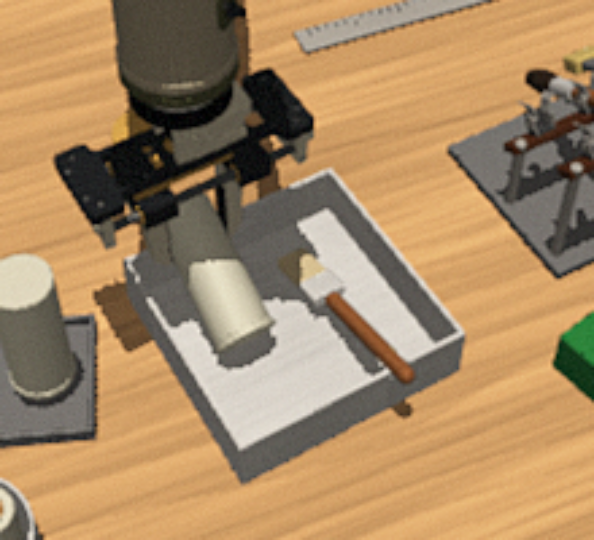

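```bash
python3 -m jog '.4 .003 0 -.008 0;.4 .004 0 -.012 0;.4 .004 0 -.015 0;.4 .004 0 -.018 0;.4 0 0 -.02 0;.4 0 0 -.02 0;.4 0 0 -.02 0;.4 0 0 -.02 0;.4 0 0 -.015 0;.4 0 0 0 0' 4
python3 -m jog '.4 0 0 -.01 0;.4 0 0 -.02 0;.4 0 0 -.01 0;.4 0 0 0 0' 
python3 - <<'E'
from h import *
snap('scene','sc2');i=cv2.imread('pics/sc2.png');a=cv2.resize(i[40:290,150:400],None,fx=2,fy=2)
c=robot.read_camera('wrist');snap('wrist','w2');b=cv2.imread('pics/w2.png')[:,130:430];b=cv2.resize(b,(357,500));cv2.imwrite('pics/c2.png',np.hstack([a[:,60:],b])[:600,:800])
E
```

```text
t: 4.25
tool_pos: [0.5454, -0.0636, 0.2915]
orientation: [3.13, 0.236, 0.011]
force: [1.2, -0.0, 0.3]
opening: 0.0498
gripper_force: 4.0
t: 4.58
tool_pos: [0.5444, -0.0632, 0.3287]
orientation: [3.132, 0.236, 0.005]
force: [0.3, -0.2, -0.3]
opening: 0.0499
gripper_force: 4.0
```

View pics/c2.png

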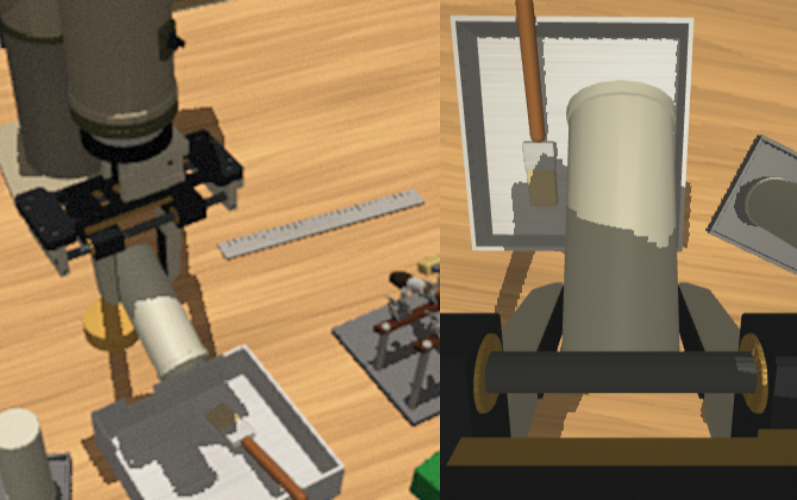

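```bash
python3 -m jog '.4 0 0 0 0;.4 0 0 0 0;.4 0 0 -.015 0;.4 0 0 0 0;.4 0 0 0.015 0;.4 0 0 -.015 0;.4 0 0 .015 0;.4 0 0 -.015 0;.4 0 0 .015 0;.4 0 0 0 0' 3
python3 - <<'E'
from h import *
s=robot.read_state();print(s['tool_pos'],s['opening'],s['gripper_force'])
snap('wrist','w3')
for f in('w2','w3'):
    i=cv2.imread(f'pics/{f}.png');h=cv2.cvtColor(i,cv2.COLOR_BGR2GRAY)
a=cv2.imread('pics/w2.png');b=cv2.imread('pics/w3.png');print([int(cv2.cvtColor(x,cv2.COLOR_BGR2GRAY)[60:110,int(282)].astype(int).argmax()) for x in(a,b)])
for x in (a,b): print(x[50:110:3,282,1])
M=np.array(robot.read_camera('wrist')['tool_from_camera'])
K=np.load('pics/w2.npz')['K'];g=np.array([0,0,.060])
for t in range(20,95,5):
    t=np.radians(t);ax=np.array([np.cos(t),0,np.sin(t)]);pe=np.array([np.sin(t),0,-np.cos(t)])
    q=g+.095*ax+.026*pe;q=np.linalg.inv(M)@[*q,1];q=K@q[:3];print(round(np.degrees(t)),(q/q[2])[:2].round(0))
E
```

```text
t: 5.57
tool_pos: [0.5431, -0.0628, 0.324]
orientation: [-3.132, -0.236, 0.003]
force: [-0.3, 0.3, -2.2]
opening: 0.0502
gripper_force: 3.0
[ 0.54307834 -0.06283399  0.32395052] 0.0502027239631988 2.999943494796753
[3, 8]
[220 218 220 222 221 218 190 191 191 174 191 192 192 192 193 193 193 194
 194 195]
[217 222 222 220 221 221 223 220 221 221 223 222 194 181 180 183 180 181
 181 181]
20 [280.  51.]
25 [281.  57.]
30 [281.  64.]
35 [281.  72.]
40 [281.  81.]
45 [281.  90.]
50 [281. 100.]
55 [281. 109.]
60 [281. 119.]
65 [281. 129.]
70 [281. 139.]
75 [281. 149.]
80 [281. 160.]
85 [281. 170.]
90 [281. 181.]
```

```bash
cat > tilt.py <<'E'
from h import *
snap('wrist','wt');x=cv2.imread('pics/wt.png')
print('col',x[50:300:5,282,1])
E
python3 -m jog '.4 0 0 -.018 0;.4 0 0 .018 0;.4 0 0 -.018 0;.4 0 0 .018 0;.4 0 0 -.018 0;.4 0 0 .018 0;.4 0 0 -.018 0;.4 0 0 .018 0;.4 0 0 -.018 0;.4 0 0 0.018 0'; python3 tilt.py
```

```text
t: 6.5
tool_pos: [0.5453, -0.0633, 0.3317]
orientation: [3.131, 0.236, 0.012]
force: [-0.1, 0.1, 0.8]
opening: 0.0497
gripper_force: 3.0
col [218 220 222 221 220 224 220 222 223 221 218 222 163 178 164 163 164 164
 164 164 164 164 164 165 164 164 165 165 104 105 104 105 104 105 105 105
 105 104 105 104 105 104 105 104 105 104 104 105  99  63]
```

```bash
python3 -m jog '.4 0 0 -.022 0;.4 0 0 .022 0;.4 0 0 -.022 0;.4 0 0 .022 0;.4 0 0 -.022 0;.4 0 0 .022 0;.4 0 0 -.022 0;.4 0 0 .022 0;.4 0 0 -.022 0;.4 0 0 0.022 0'; python3 tilt.py
python3 -m jog '.4 0 0 -.022 0;.4 0 0 .022 0;.4 0 0 -.022 0;.4 0 0 .022 0;.4 0 0 -.022 0;.4 0 0 .022 0;.4 0 0 -.022 0;.4 0 0 .022 0;.4 0 0 -.022 0;.4 0 0 0.022 0'; python3 tilt.py
python3 - <<'E'
from h import *
i=cv2.imread('pics/wt.png');snap('scene','sc3');j=cv2.imread('pics/sc3.png');cv2.imwrite('pics/c3.png',np.hstack([i[:,150:450],cv2.resize(j[20:230,200:420],(440,420))]))
E
```

```text
t: 7.38
tool_pos: [0.5451, -0.0633, 0.3321]
orientation: [3.131, 0.236, 0.011]
force: [1.2, -1.3, 1.9]
opening: 0.0499
gripper_force: 3.0
col [218 220 221 220 220 224 221 221 223 221 218 222 220 221 206 192 153 153
 153 153 153 153 153 153 153 153 153 153 103 103 103 103 103 103 103 103
 103 103 102 103 103 103 103 103 102 104 102 101 102  63]
t: 8.27
tool_pos: [0.545, -0.0632, 0.332]
orientation: [3.131, 0.236, 0.01]
force: [1.5, -0.7, 1.5]
opening: 0.0502
gripper_force: 3.0
col [218 219 221 220 220 223 221 222 221 222 220 221 220 222 223 223 146 145
 145 145 145 145 147 147 146 146 147 102 102 102 102 102 102 102 101 102
 102 102 102 102 102 101 102 101 103 102 102 102 102  64]
```

View pics/c3.png

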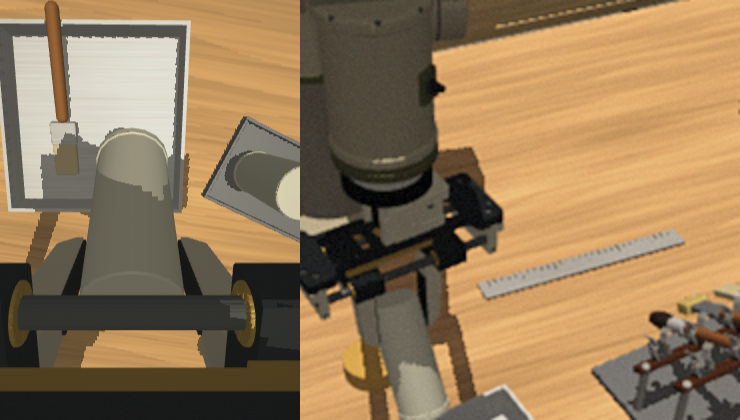

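```bash
python3 -m jog '.4 -.012 0 .015 0;.4 .012 0 -.015 0;.4 -.012 0 .015 0;.4 .012 0 -.015 0;.4 -.012 0 .015 0;.4 .012 0 -.015 0;.4 -.012 0 .015 0;.4 .012 0 -.015 0;.4 0 0 0 0;.4 0 0 0 0'; python3 tilt.py
```

```text
t: 9.2
tool_pos: [0.5441, -0.063, 0.3274]
orientation: [3.132, 0.237, 0.002]
force: [0.2, 0.3, -0.8]
opening: 0.05
gripper_force: 3.0
col [220 221 223 221 224 221 223 221 223 219 220 222 225 219 221 224 225 142
 141 142 141 141 142 143 143 143 119 102 101 102 101 101 101 101 102 101
 102 101 101 101 101 101 101 101 107 104 104 103 104  65]
```

```bash
python3 -m jog '.4 -.022 0 .022 0;.4 .022 0 -.022 0;.4 -.022 0 .022 0;.4 .022 0 -.022 0;.4 -.022 0 .022 0;.4 .022 0 -.022 0;.4 -.022 0 .022 0;.4 .022 0 -.022 0;.4 0 0 0 0;.4 0 0 0 0'; python3 tilt.py
```

```text
t: 10.08
tool_pos: [0.5445, -0.0632, 0.3276]
orientation: [3.132, 0.237, 0.005]
force: [0.4, -0.6, 0.2]
opening: 0.0498
gripper_force: 3.0
col [222 218 223 222 221 219 220 221 223 220 222 219 227 219 222 224 224 221
 223 223 110 112 109 208 103  96  95  95  95  95  95  96  96  95  96  96
  95  95  95  95 107 107 107 108 108 107 108 107 107  66]
```

```bash
python3 -m jog '.4 -.022 0 .022 0;.4 .022 0 -.022 0;.4 -.022 0 .022 0;.4 .022 0 -.022 0;.4 -.022 0 .022 0;.4 .022 0 -.022 0;.4 -.022 0 .022 0;.4 .022 0 -.022 0;.4 0 0 0 0;.4 0 0 0 0'; python3 tilt.py
python3 - <<'E'
from h import *
i=cv2.imread('pics/wt.png');snap('scene','sc4');j=cv2.imread('pics/sc4.png');cv2.imwrite('pics/c4.png',np.hstack([i[:,150:450],cv2.resize(j[20:230,200:420],(440,420))]))
E
```

```text
t: 10.97
tool_pos: [0.5465, -0.0637, 0.3314]
orientation: [3.129, 0.236, 0.016]
force: [0.8, -1.0, 0.2]
opening: 0.0499
gripper_force: 3.0
col [218 221 219 223 221 222 221 222 221 223 217 220 222 224 219 220 224 225
 222 222 222 110 107 109 200  94  95  94  94  94  94  94  94  94  94  93
  94  94  94 102 107 107 107 107 107 107 107 107 106  66]
```

View pics/c4.png

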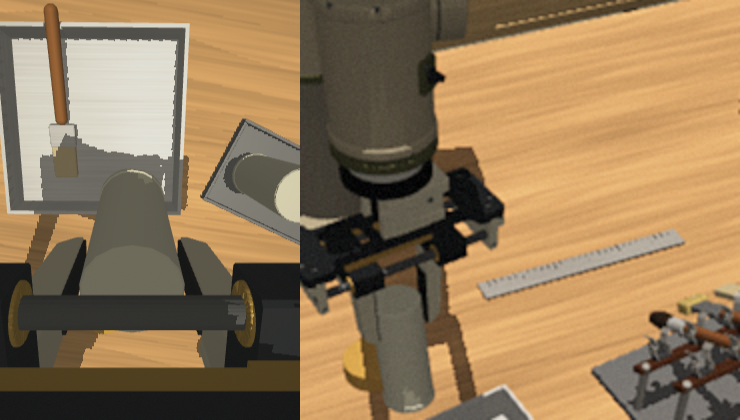

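```bash
python3 -m jog '.4 0 0 -.007 0;.4 -.003 .010 -.007 0;.4 -.004 .018 -.006 0;.4 -.005 .022 0 0;.4 -.005 .022 0 0;.4 -.005 .022 0 0;.4 -.005 .022 0 0;.4 -.005 .022 0 0;.4 -.005 .022 0 0;.4 -.005 .022 0 0' 8
python3 -m jog '.4 -.005 .022 0 0;.4 -.005 .022 0 0;.4 -.005 .022 0 0;.4 -.005 .022 0 0;.4 -.005 .022 0 0;.4 -.005 .018 0 0;.4 -.004 .010 0 0;.4 0 .005 0 0;.4 0 0 0 0;.4 0 0 0 0'
python3 - <<'E'
from h import *
s=robot.read_state();print(s['tool_pos'],s['opening'])
snap('scene','sc5');snap('wrist','w5');snap('top','t5');i=cv2.imread('pics/w5.png');j=cv2.imread('pics/sc5.png');cv2.imwrite('pics/c5.png',np.hstack([i[:,130:450],cv2.resize(j[100:330,40:280],(438,420))]))
E
```

```text
t: 11.9
tool_pos: [0.5298, -0.2517, 0.3493]
orientation: [3.13, 0.236, 0.006]
force: [0.1, -0.1, 1.0]
opening: 0.0501
gripper_force: 8.0
t: 12.73
tool_pos: [0.5174, -0.3955, 0.347]
orientation: [3.132, 0.236, 0.001]
force: [0.5, -0.1, -1.7]
opening: 0.0501
gripper_force: 8.0
[ 0.51743545 -0.39553312  0.34699566] 0.050100160494898564
```

View pics/c5.png

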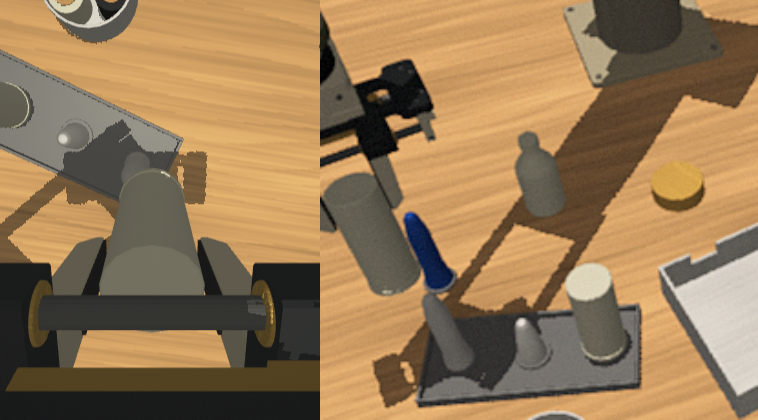

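```bash
python3 - <<'E'
from h import *
k=1/1.42857
print('short w5',px('w5',196,140,.074),'free w5',px('w5',264,156,.134))
print('free sc0',px('sc0',143*k,376*k,.131),'short sc0',px('sc0',213*k,394*k,.071),'sc5 free',px('sc5',40+(430-320)*240/438,100+296*230/420,.131))
s=robot.read_state();p=s['tool_pos'];M=R.from_rotvec(s['orientation']).as_matrix()
print(M.T@(np.array([.526,-.374,.134])-p))
# mouth in image: bead front edge and sides -> mouth centre at z
print(px('w5',267+3,172,p[2]-.155))
E
```

```text
short w5 [ 0.55155127 -0.29781686  0.074     ] free w5 [ 0.55263363 -0.37429426  0.134     ]
free sc0 [ 0.53019356 -0.37068198  0.131     ] short sc0 [ 0.54993405 -0.292196    0.071     ] sc5 free [ 0.52762581 -0.37003419  0.131     ]
[ 0.01137976 -0.01918014  0.2125737 ]
[ 0.54847017 -0.3822953   0.19157028]
```

```bash
python3 -m jog '.4 .004 -.010 0 0;.4 .0055 -.0118 0 0;.4 0 0 .01 0;.4 0 0 .015 0;.4 0 0 .015 0;.4 0 0 .01 0;.4 0 0 .01 0;.4 0 0 .01 0;.4 0 0 .01 0;.4 0 0 0 0' 5
python3 -m jog '.4 0 0 .01 0;.4 0 0 .01 0;.4 0 0 .01 0;.4 0 0 .01 0;.4 0 0 .01 0;.4 0 0 .005 0;.4 0 0 0 0' 4
python3 -m jog '.4 0 0 .005 0;.4 0 0 .005 0;.4 0 0 .003 0;.4 0 0 .003 0;.4 0 0 .003 0;.4 0 0 0 0'
python3 - <<'E'
from h import *
s=robot.read_state();print(s['tool_pos'],s['opening'])
snap('scene','sc6');j=cv2.imread('pics/sc6.png');cv2.imwrite('pics/c6.png',cv2.resize(j[130:360,60:300],(600,575)))
E
```

```text
t: 13.72
tool_pos: [0.5226, -0.3721, 0.2634]
orientation: [-3.13, -0.236, 0.004]
force: [0.4, 0.8, -1.6]
opening: 0.0501
gripper_force: 5.0
t: 14.3
tool_pos: [0.5225, -0.3721, 0.2089]
orientation: [-3.13, -0.236, 0.004]
force: [0.7, -0.7, -0.6]
opening: 0.0504
gripper_force: 4.0
t: 14.8
tool_pos: [0.5231, -0.3725, 0.1915]
orientation: [-3.132, -0.236, 0.001]
force: [-0.9, -0.1, -1.4]
opening: 0.05
gripper_force: 4.0
[ 0.52305832 -0.37248993  0.19150563] 0.05002133555774063
```

View pics/c6.png

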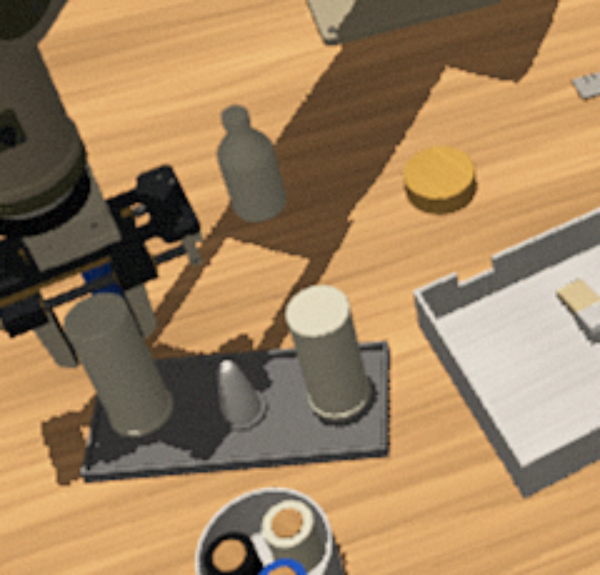

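```bash
python3 -m jog '.4 0 0 .003 0;.4 0 0 .002 0;.4 0 0 .002 0;.4 0 0 0 0' 3
python3 -m jog '.4 0 0 .002 0;.4 0 0 .002 0;.4 0 0 0 0;.4 0 0 0 0'
python3 -m jog '.4 0 0 .002 0;.4 0 0 .002 0;.4 0 0 0 0;.4 0 0 0 0'
```

```text
t: 15.18
tool_pos: [0.5236, -0.3729, 0.1856]
orientation: [3.132, 0.236, 0.001]
force: [0.9, -0.4, 3.3]
opening: 0.0499
gripper_force: 3.0
t: 15.52
tool_pos: [0.5233, -0.3729, 0.1811]
orientation: [3.132, 0.236, 0.0]
force: [1.2, -0.9, 3.1]
opening: 0.0504
gripper_force: 3.0
t: 15.85
tool_pos: [0.5231, -0.3727, 0.1769]
orientation: [-3.133, -0.236, 0.001]
force: [0.6, -1.7, 1.7]
opening: 0.0498
gripper_force: 3.0
```

```bash
python3 -m jog '.6 0 0 0 0;.7 0 0 0 0;.7 0 0 -.005 0;.7 0 0 -.01 0;.7 0 0 -.02 0;.7 0 0 -.03 0;.7 0 0 -.03 0;.7 0 0 -.03 0;.7 0 0 -.03 0;.7 0 -.01 -.02 0' 3
python3 -m jog '.7 .006 -.02 0 0;.7 .0085 -.027 0 0;.7 .0085 -.027 0 0;.7 .0085 -.027 0 0;.7 .0085 -.027 0 0;.7 .0085 -.027 0 0;.7 .0085 -.027 0 0;.7 .0085 -.027 0 0;.7 .0085 -.027 0 0;.7 .0085 -.027 0 0'
python3 -m jog '.7 .0085 -.027 0 0;.7 .0085 -.027 0 0;.7 .0085 -.027 0 0;.7 .005 -.016 0 0;.7 0 0 0 0;.7 0 0 0 0'
python3 - <<'E'
from h import *
s=robot.read_state();print(s['tool_pos'])
snap('wrist','w7');snap('scene','sc7');i=cv2.imread('pics/w7.png');j=cv2.imread('pics/sc7.png');cv2.imwrite('pics/c7.png',np.hstack([i[:,0:450],cv2.resize(j[200:340,80:200],(340,420))]))
E
```

```text
t: 16.68
tool_pos: [0.5219, -0.364, 0.357]
orientation: [3.129, 0.234, 0.005]
force: [0.1, -0.4, 1.1]
opening: 0.065
gripper_force: 0.0
t: 17.52
tool_pos: [0.5638, -0.089, 0.3535]
orientation: [3.132, 0.236, 0.002]
force: [0.7, 0.8, 0.3]
opening: 0.065
gripper_force: 0.0
t: 18.02
tool_pos: [0.5795, 0.0108, 0.3531]
orientation: [3.132, 0.239, 0.001]
force: [-0.0, 0.1, -0.2]
opening: 0.065
gripper_force: 0.0
[0.57948269 0.01084139 0.35306647]
```

View pics/c7.png

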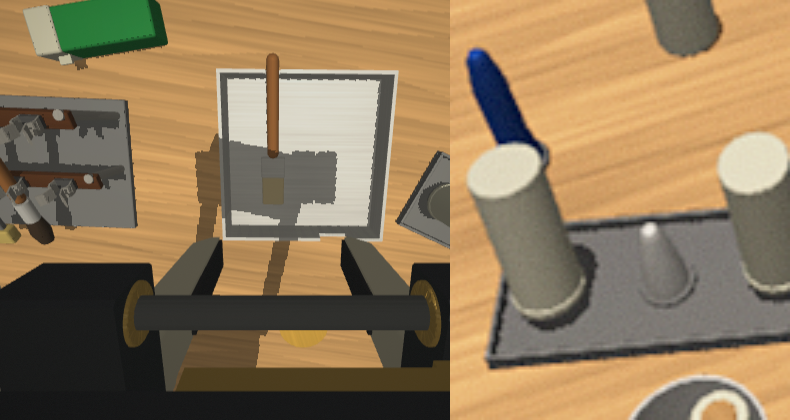

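```bash
python3 - <<'E'
from h import *
s=robot.read_state();p=s['tool_pos'];M=R.from_rotvec(s['orientation']).as_matrix()
P=lambda u,v,z:px('w7',u,v,z)
a=P(272,58,.059);b=P(273,155,.026);t=P(273,203,.012)
print(a,b,t,np.linalg.norm(a-b),np.linalg.norm(a-t)); d=a-b;print(np.degrees(np.arctan2(d[1],d[0])))
m=(a+b)/2;print('mid',m,M.T@(m-p)); d2=d/np.linalg.norm(d);print(d2)
k=1/1.42857;P2=lambda u,v,z:px('top0',u*k,v*k,z)
a=P2(374,191,.057);b=P2(382,251,.026);print('top',a,b,(a+b)/2,np.linalg.norm(a-b))
E
```

```text
[0.70942768 0.04040299 0.059     ] [0.60407798 0.02470516 0.026     ] [0.53910812 0.01553292 0.012     ] 0.11150775826436198 0.17842721513195975
8.475106056843966
mid [0.65675283 0.03255407 0.0425    ] [ 0.07979508 -0.01146864  0.31032605]
[0.94477458 0.14077788 0.29594353]
top [0.70971831 0.03651687 0.057     ] [0.60163932 0.02484469 0.026     ] [0.65567881 0.03068078 0.0415    ] 0.11304117773212005
```

```bash
python3 -m jog '.5 .015 -.003 .01 0;.5 .02 -.004 .02 0;.5 .02 -.0042 .03 0;.5 .015 0 .03 0;.5 .0095 0 .03 0;.5 0 0 .03 0;.5 0 0 .03 0;.5 0 0 .03 0;.5 0 0 .02 0;.5 0 0 .01 0' 5
python3 -m jog '.5 0 0 .006 0;.5 0 0 0 0;.3 0 0 0 0;.1 0 0 0 0;.05 0 0 0 0;.05 0 0 0 0;.05 0 0 0 0;.05 0 0 0 0' 5
python3 -m jog '.05 0 0 -.005 0;.05 -.002 0 -.01 0;.05 -.004 0 -.012 0;.05 0 0 -.015 0;.05 0 0 -.02 0;.05 0 0 -.02 0;.05 0 0 -.02 0;.05 0 0 -.02 0;.05 0 0 -.015 0;.05 0 0 0 0' 4
python3 -m jog '.05 0 0 -.015 0;.05 0 0 -.02 0;.05 0 0 -.02 0;.05 0 0 -.02 0;.05 0 0 -.02 0;.05 0 0 -.005 0;.05 0 0 0 0'
python3 - <<'E'
from h import *
s=robot.read_state();print(s['tool_pos'],s['opening'])
c=snap('wrist','w8');snap('scene','sc8');i=cv2.imread('pics/w8.png');j=cv2.imread('pics/sc8.png');cv2.imwrite('pics/c8.png',np.hstack([i[:,100:450],cv2.resize(j[50:290,250:490],(420,420))]))
M=np.array(c['tool_from_camera']);K=np.array(c['intrinsics'])
for t in range(10,60,5):
    t=np.radians(t);o=[]
    for a in(.06,-.06,-.125):
        q=np.linalg.inv(M)@[a*np.cos(t),0,.065-a*np.sin(t),1];q=K@q[:3];o.append((q/q[2])[:2].round(0))
    print(round(np.degrees(t)),*o)
E
```

```text
t: 18.95
tool_pos: [0.6542, 0.0315, 0.1082]
orientation: [-3.133, -0.233, 0.009]
force: [-0.5, 0.5, -0.2]
opening: 0.046
gripper_force: 0.0
t: 19.62
tool_pos: [0.6567, 0.0331, 0.1068]
orientation: [3.133, 0.236, 0.001]
force: [0.7, 0.2, 1.3]
opening: 0.0137
gripper_force: 5.0
t: 20.45
tool_pos: [0.6525, 0.0321, 0.2501]
orientation: [3.132, 0.236, 0.014]
force: [1.3, -0.5, -0.2]
opening: 0.0139
gripper_force: 4.0
t: 21.03
tool_pos: [0.6511, 0.0321, 0.3455]
orientation: [3.132, 0.236, 0.006]
force: [0.1, 0.6, -1.2]
opening: 0.0137
gripper_force: 4.0
[0.65112658 0.03213193 0.34553084] 0.013659804920027893
10 [280. 147.] [281. 354.] [281. 425.]
15 [280. 151.] [281. 346.] [281. 408.]
20 [280. 156.] [281. 338.] [281. 392.]
25 [280. 163.] [281. 330.] [281. 376.]
30 [280. 171.] [281. 322.] [281. 361.]
35 [280. 181.] [281. 314.] [281. 346.]
40 [280. 193.] [281. 306.] [281. 332.]
45 [280. 206.] [281. 298.] [281. 318.]
50 [280. 220.] [281. 290.] [281. 304.]
55 [280. 236.] [281. 282.] [281. 291.]
```

View pics/c8.png

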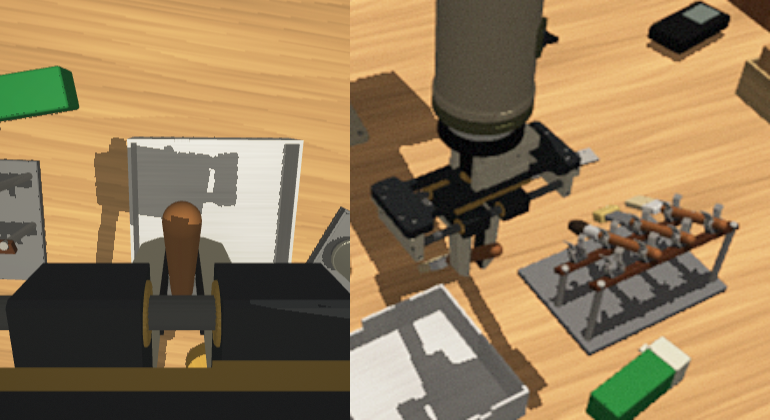

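```bash
python3 - <<'E'
from h import *
d=np.load('pics/w8.npz');print(d['K'][0,0])
s=robot.read_state();p=s['tool_pos'];M=R.from_rotvec(s['orientation']).as_matrix()
j=cv2.imread('pics/sc8.png').astype(int);
# pixel in sc8 of handle end
u=250+(492-350)*240/420;v=50+248*240/420;print(u,v)
def ray(f,u,v):
    d=np.load(f'pics/{f}.npz');r=d['T'][:3,:3]@np.linalg.solve(d['K'],[u,v,1]);return d['T'][:3,3],r/np.linalg.norm(r)
o1,r1=ray('sc8',u,v);o2,r2=ray('w8',282,209)
A=np.stack([r1,-r2],1);x=np.linalg.lstsq(A,o2-o1,rcond=None)[0];a=o1+x[0]*r1;b=o2+x[1]*r2
print(a,b); e=M.T@((a+b)/2-p)-[0,0,.065];print('end rel grasp (tool)',e,np.linalg.norm(e),np.degrees(np.arctan2(-e[2],e[0])))
r=d['T'][:3,:3]@np.linalg.solve(d['K'],[282,212,1]);e=M.T@(o2+r*d['K'][0,0]*.014/40-p)-[0,0,.065];print('by width',e)
E
```

```text
325.0023135932732
331.1428571428571 191.71428571428572
[0.68943009 0.03496371 0.32331734] [0.69197227 0.03773673 0.32250411]
end rel grasp (tool) [ 0.04071034  0.00191762 -0.0459457 ] 0.06141673731159147 48.457346401223134
by width [ 0.03983266  0.00075054 -0.04096786]
```

```bash
python3 -m jog '.05 0 0 .01 0;.05 0 0 .02 0;.05 0 0 .03 0;.05 0 0 .03 0;.05 0 0 .03 0;.05 0 0 .02 0;.05 0 0 .015 0;.05 0 0 .01 0;.05 0 0 .006 0;.05 0 0 .005 0' 4
python3 -m jog '.05 0 0 .005 0;.05 0 0 .005 0;.05 0 0 .006 0;.05 0 0 .006 0;.05 0 0 .006 0;.05 0 0 .006 0;.05 0 0 .0045 0;.05 0 0 0 0;.05 0 0 0 0;.05 0 0 0 0' 4
python3 - <<'E'
from h import *
snap('wrist','w9');snap('scene','sc9');i=cv2.imread('pics/w9.png')[:,:,:].astype(int)
for r in range(120,230,6):
    m=np.where((i[r,230:340,2]-i[r,230:340,0]>50)&(i[r,230:340,2]<190))[0]+230;print(r,m.min() if len(m) else 0,m.max() if len(m) else 0,i[r,282])
E
python3 -m jog '.05 0 0 0 0;.05 0 0 0 0;.05 0 0 0 0;.05 0 0 0 0' 20
```

```text
t: 21.97
tool_pos: [0.6499, 0.0322, 0.1656]
orientation: [-3.132, -0.236, 0.003]
force: [0.3, 0.4, -0.5]
opening: 0.0137
gripper_force: 4.0
t: 22.8
tool_pos: [0.6505, 0.0321, 0.1287]
orientation: [-3.133, -0.236, 0.0]
force: [-0.1, 0.4, 0.6]
opening: 0.014
gripper_force: 4.0
120 0 0 [104 168 217]
126 0 0 [108 173 221]
132 0 0 [103 165 215]
138 0 0 [102 164 213]
144 272 278 [108 173 221]
150 265 282 [ 59  91 119]
156 0 0 [81 89 94]
162 270 293 [ 51  92 137]
168 266 297 [ 58 105 162]
174 264 298 [ 64 117 179]
180 265 298 [ 63 116 177]
186 265 298 [ 58 105 160]
192 265 298 [ 57 105 159]
198 265 298 [ 59 105 159]
204 271 296 [ 45  81 122]
210 271 291 [36 61 89]
216 271 289 [37 61 89]
222 270 289 [37 61 89]
228 272 289 [35 61 89]
t: 23.23
tool_pos: [0.6506, 0.0322, 0.1289]
orientation: [-3.133, -0.236, -0.0]
force: [0.9, 0.1, -0.4]
opening: 0.0136
gripper_force: 20.0
```

```bash
python3 -m jog '.05 0 0 -.005 0;.05 0 0 -.01 0;.05 0 0 -.015 0;.05 0 0 -.02 0;.05 0 0 -.025 0;.05 0 0 -.025 0;.05 0 0 -.03 0;.05 0 0 -.03 0;.05 0 0 -.03 0;.05 0 0 -.03 0' 20
python3 -m jog '.05 -.004 -.01 -.01 0;.05 -.008 -.022 0 0;.05 -.01 -.028 0 0;.05 -.01 -.028 0 0;.05 -.01 -.028 0 0;.05 -.01 -.028 0 0;.05 -.01 -.028 0 0;.05 -.008 -.022 0 0;.05 -.005 -.015 0 0;.05 -.003 -.008 0 0'
python3 -m jog '.05 0 0 0 0;.05 0 0 0 0'
python3 - <<'E'
from h import *
s=robot.read_state();print(s['tool_pos'],s['orientation'])
snap('wrist','w10');snap('scene','sc10')
i=cv2.imread('pics/w10.png');cv2.imwrite('pics/c10.png',cv2.resize(i[0:300],(800,429),interpolation=cv2.INTER_CUBIC))
E
```

```text
t: 24.07
tool_pos: [0.6502, 0.0322, 0.3516]
orientation: [3.133, 0.236, 0.002]
force: [-0.0, -0.4, -1.3]
opening: 0.0133
gripper_force: 20.0
t: 24.9
tool_pos: [0.5391, 0.2373, 0.3586]
orientation: [-3.132, -0.24, 0.001]
force: [-0.1, -0.0, -0.6]
opening: 0.0132
gripper_force: 20.0
t: 25.07
tool_pos: [0.5406, 0.235, 0.3586]
orientation: [3.132, 0.237, -0.0]
force: [0.3, -0.3, 0.6]
opening: 0.0132
gripper_force: 20.0
[0.54063965 0.23502318 0.35859267] [ 3.13219191e+00  2.37482639e-01 -4.90725055e-05]
```

View pics/c10.png

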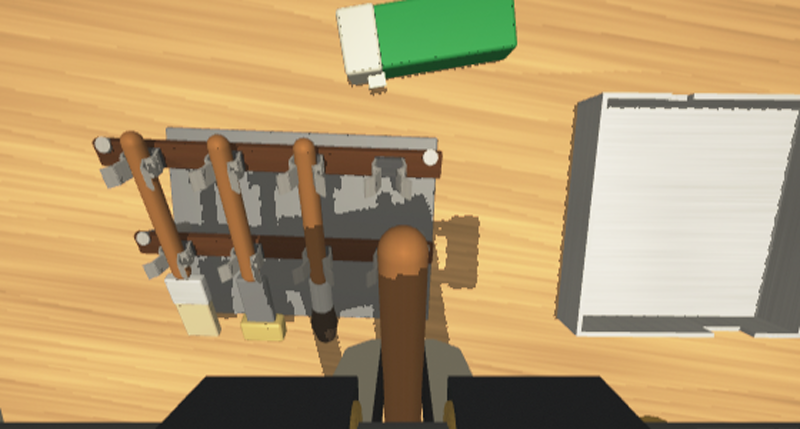

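```bash
python3 - <<'E'
from h import *
k=1/1.42857
P=lambda u,v,z:px('w10',u*k,v*k,z)
s=robot.read_state();p=s['tool_pos'];M=R.from_rotvec(s['orientation']).as_matrix()
L=P(103,145,.117);Rr=P(430,157,.117);l=P(143,238,.082);d=L-Rr
print(L,Rr,l,np.linalg.norm(d),'yaw',np.degrees(np.arctan2(-d[0],d[1])))
H=[P(131,140,.136),P(217,145,.136),P(303,149,.136)];print(*H,np.linalg.norm(H[0]-H[2]));dd=H[0]-H[2];print(np.degrees(np.arctan2(-dd[0],dd[1])))
lo=[P(181,277,.08),P(250,282,.08),P(318,283,.08)];print(*lo,np.linalg.norm(lo[0]-lo[2]))
for a,b in zip(H,lo): e=a-b;print('handle',np.degrees(np.arctan2(e[1],e[0])),np.hypot(*e[:2]))
c=P(389,178,.124);print('clip up',c)
# predictions
for yw in (5,6,7,8):
    y=np.radians(yw);u=np.array([np.cos(y),np.sin(y),0]);v=np.array([-np.sin(y),np.cos(y),0]);m=(L+Rr)/2
    # screw at seat-frame x=.038,z=-.0115
    o=m-u*(.038*np.cos(np.radians(28))+.0105*np.sin(np.radians(28)));seat=o-.081*v;seat[2]=.108
    seat2=(H[0]+H[1]+H[2])/3-.108*v-u*.058*np.cos(np.radians(28));seat2[2]=.108
    print(yw,seat,seat2,M.T@(seat-p))
# held end
print(px('w10',402*k,250*k,p[2]-.065+.028), M[:,0])
f='top0';Q=lambda u,v,z:px(f,u*k,v*k,z)
E
```

```text
[0.59579022 0.44361494 0.117     ] [0.62088195 0.22780538 0.117     ] [0.52930392 0.43543971 0.082     ] 0.21726334320881363 yaw 6.631884451703238
[0.60227851 0.41467912 0.136     ] [0.60734962 0.36158442 0.136     ] [0.61304621 0.30824992 0.136     ] 0.10697250988142061
5.777093495767131
[0.50195618 0.40637851 0.08      ] [0.50609754 0.351876   0.08      ] [0.51342194 0.29818197 0.08      ] 0.10880237219398847
handle 4.729842027040212 0.10066514220242773
handle 5.476981696564819 0.10171645719219069
handle 5.770674597233951 0.10013170797472211
clip up [0.60343018 0.25277487 0.124     ]
5 [0.57706068 0.25166451 0.108     ] [0.56595485 0.24945213 0.108     ] [ 0.03809895 -0.01205262  0.25060029]
6 [0.57853224 0.25113148 0.108     ] [0.56791677 0.24874312 0.108     ] [ 0.03947457 -0.01130612  0.25060051]
7 [0.58001288 0.25062421 0.108     ] [0.56989076 0.24806845 0.108     ] [ 0.04086302 -0.01058374  0.25060073]
8 [0.58150215 0.25014286 0.108     ] [0.57187623 0.24742834 0.108     ] [ 0.04226386 -0.0098857   0.25060094]
[0.59040082 0.24222079 0.32160756] [ 9.88819954e-01  1.49114368e-01 -5.99291738e-05]
```

```bash
python3 -m jog '.05 0 0 0 2.6;.05 .003 -.004 .005 0;.05 .003 -.004 .015 0;.05 .0023 -.0027 .022 0;.05 0 0 .025 0;.05 0 0 .025 0;.05 0 0 .02 0;.05 0 0 .015 0;.05 0 0 .01 0;.05 0 0 .0045 0' 20
python3 -m jog '.05 0 0 0 0;.05 0 0 0 0;.05 0 0 0 0'
python3 - <<'E'
from h import *
s=robot.read_state();p=s['tool_pos'];M=R.from_rotvec(s['orientation']).as_matrix();print(p,np.degrees(np.arctan2(M[1,0],M[0,0])))
snap('wrist','w11');snap('scene','sc11');i=cv2.imread('pics/w11.png')
hsv=cv2.cvtColor(i,cv2.COLOR_BGR2HSV)
# where free upper clip is expected, and held handle end
y=np.radians(6);u=np.array([np.cos(y),np.sin(y),0]);z=np.array([0,0,1]);seat=np.array([.571,.249,.108])
ax=u*.883+z*.469;n=-u*.469+z*.883
print('clip floor/lips px',proj('w11',seat+.038*ax-.0115*n),proj('w11',seat+.038*ax+.02*n))
v=np.array([-np.sin(y),np.cos(y),0])
for q in(1,2,3): print('nbr end',q,proj('w11',seat+.054*q*v+.06*ax))
g=p+M@[0,0,.065];print('held end pred',proj('w11',g+.06*ax))
g2=cv2.cvtColor(i,cv2.COLOR_BGR2GRAY)
for r in range(60,240,10):
    print(r,''.join(' .:-=+*#%@'[int(x)*10//256] for x in g2[r,60:400:3]))
E
```

```text
t: 26.0
tool_pos: [0.5475, 0.2458, 0.2148]
orientation: [3.136, 0.165, -0.005]
force: [0.1, -0.5, -1.8]
opening: 0.0134
gripper_force: 20.0
t: 26.25
tool_pos: [0.5488, 0.2467, 0.2187]
orientation: [-3.137, -0.165, -0.003]
force: [-1.0, 0.8, -1.0]
opening: 0.0136
gripper_force: 20.0
[0.54875505 0.24669084 0.21873408] 6.027109883265598
clip floor/lips px [280.82730346 135.79074204] [280.72063971 169.69846077]
nbr end 1 [169.33572198 108.31734219]
nbr end 2 [ 57.95674222 108.31183658]
nbr end 3 [-53.41212945 108.30633147]
held end pred [280.28598972 167.58917619]
60 #%%%##########################################################################################%%%%%%%%%%%%%%######
70 ##########%%#############%%%%%%%%%%%%#############################################################################
80 #################################%#######################%%%%%%%%%################################################
90 ##################################################################################################################
100 ++++++++++++++++++++++++*********************************
[... 904 characters left out ...]
====--:-++***********---------==+===-:----------------------==+++++++=---------===============%%%%%%%%%%%
190 #+++++++======--::++***********---------==+==:::----------------------===+++=:::--------=###==========############
200 ----------======--::--------------------:::::::::--------------------:::::::::::--------=%%#==========#%%%%%%%%%%%
210 *#=---------======-::--------------------::::::::::-:-----::::::::::::::::::::::::::::-:::%#==========*###%%%%%%%%
220 :::--:::::::::=====--::...................::::::::...................:::::::::::....-====.============%%%%%%%%%%%%
230 --..::::::::::::=====-::::-:..............-:::::::::-...............::::::::::::..........============%%%%%%%%%%##
```

```bash
python3 -m jog '.05 .002 -.0018 .004 0;.05 .004 0 .0075 0;.05 .004 0 .0075 0;.05 .003 0 .006 0;.05 .003 0 .005 0;.05 0 0 0 0' 25
python3 -m jog '.05 .002 0 .0037 0;.05 .002 0 .0037 0;.05 0 0 0 0'
python3 -m jog '.05 .0015 0 .0028 0;.05 .0015 0 .0028 0;.05 0 0 0 0'
```

```text
t: 26.85
tool_pos: [0.5635, 0.2495, 0.1852]
orientation: [3.136, 0.165, -0.004]
force: [-0.4, -1.3, -2.2]
opening: 0.0131
gripper_force: 25.0
t: 27.1
tool_pos: [0.568, 0.2503, 0.1795]
orientation: [3.137, 0.165, 0.0]
force: [2.7, -0.4, -4.6]
opening: 0.0129
gripper_force: 25.0
t: 27.35
tool_pos: [0.5708, 0.2505, 0.1734]
orientation: [3.137, 0.165, 0.0]
force: [2.6, -1.0, -4.9]
opening: 0.0135
gripper_force: 25.0
```

```bash
python3 -m jog '.05 .001 0 .0018 0;.05 0 0 0 0;.05 0 0 0 0'
python3 -m jog '.05 .001 0 .0018 0;.05 0 0 0 0;.05 0 0 0 0'
python3 -m jog '.05 .001 0 .0018 0;.05 0 0 0 0;.05 0 0 0 0'
```

```text
t: 27.6
tool_pos: [0.5714, 0.2507, 0.173]
orientation: [3.137, 0.165, -0.001]
force: [-5.8, -4.0, 7.0]
opening: 0.0134
gripper_force: 25.0
t: 27.85
tool_pos: [0.5721, 0.2508, 0.1723]
orientation: [3.137, 0.165, -0.002]
force: [-10.4, -6.1, 14.6]
opening: 0.0134
gripper_force: 25.0
t: 28.1
tool_pos: [0.5733, 0.2509, 0.1714]
orientation: [3.137, 0.165, -0.001]
force: [-13.9, -7.8, 20.0]
opening: 0.0132
gripper_force: 25.0
```

```bash
python3 -m jog '.05 -.001 0 -.002 0;.15 0 0 0 0;.25 0 0 0 0;.3 0 0 0 0;.3 0 0 0 0;.3 0 0 -.005 0;.3 0 0 -.015 0;.3 0 0 -.02 0;.3 0 0 -.03 0;.3 0 0 -.03 0' 10
python3 -m jog '.3 0 0 -.03 0;.3 -.015 0 -.03 0;.3 -.02 0 -.02 0;.3 -.01 0 0 0;.3 0 0 0 0;.3 0 0 0 0'
python3 - <<'E'
from h import *
s=robot.read_state();p=s['tool_pos'];print(p)
snap('wrist','w12');snap('scene','sc12');snap('top','t12')
y=np.radians(6);u=np.array([np.cos(y),np.sin(y),0]);v=np.array([-np.sin(y),np.cos(y),0]);z=np.array([0,0,1]);seat=np.array([.571,.250,.108])
ax=u*.883+z*.469
import scipy.ndimage as nd
for f in('w12','t12','sc12'):
    i=cv2.imread(f'pics/{f}.png');h=cv2.cvtColor(i,cv2.COLOR_BGR2HSV)
    print(f)
    for q in range(4):
        print(q,*[proj(f,seat+.054*q*v+a*ax).round(1) for a in(.06,-.06,-.125)])
i=cv2.imread('pics/w12.png').astype(int)
for q in range(4):
    e=proj('w12',seat+.054*q*v+.06*ax);b=proj('w12',seat+.054*q*v-.06*ax)
    for t in(-.08,-.04,0,.04,.5,.9,1.04):
        c=e+(b-e)*t; r=int(round(c[1]));x0=int(c[0])
        if 0<=r<420 and x0>25: print(q,t,r,x0,''.join('R' if (px_[2]-px_[0]>40 and px_[2]<175 and px_[1]<px_[2]*.72) else '.' for px_ in i[r,x0-24:x0+25]))
E
```

```text
t: 28.93
tool_pos: [0.572, 0.2509, 0.2712]
orientation: [3.137, 0.165, -0.003]
force: [0.2, 0.8, 0.6]
opening: 0.0276
gripper_force: 0.0
t: 29.43
tool_pos: [0.5278, 0.2464, 0.3512]
orientation: [-3.137, -0.166, -0.001]
force: [0.2, -0.3, -0.4]
opening: 0.0279
gripper_force: 0.0
[0.52779299 0.24639466 0.35124057]
w12
0 [282.1  87.6] [281.9 193.1] [281.9 232.5]
1 [219.5  87.5] [233.4 193.1] [238.6 232.5]
2 [156.8  87.5] [184.9 193. ] [195.4 232.5]
3 [94.2 87.5] [136.4 193. ] [152.1 232.5]
t12
0 [171.7 162. ] [182.3 206.7] [187.6 229.1]
1 [149.7 164.8] [161.3 209.4] [167.2 231.7]
2 [127.6 167.7] [140.4 212.1] [146.8 234.4]
3 [105.5 170.5] [119.4 214.8] [126.4 237.1]
sc12
0 [404.9 204.3] [372.5 191.4] [357.5 185.4]
1 [424.8 195.7] [391.1 183.8] [375.3 178.2]
2 [444.1 187.3] [409.1 176.4] [392.7 171.2]
3 [462.8 179.2] [426.6 169.2] [409.6 164.4]
0 -0.08 79 282 .................................................
0 -0.04 83 282 .................................................
0 0 88 282 .....................RRRRRRR.....................
0 0.04 92 282 RRRRRRRRRRRRRRRRRRRRR.......RRRRRRRRRRRRRR
[... 840 characters left out ...]
2 0.04 92 157 ..................RRR......RRRRRRR...............
2 0.5 140 170 ...................RRRRRRRRRRRRRR................
2 0.9 182 182 ...................RRRRRRRR......................
2 1.04 197 186 .................................................
3 -0.08 79 90 .................................................
3 -0.04 83 92 .................................................
3 0 87 94 .......................RRRRRR....................
3 0.04 92 95 ..................RRR.....RRRRRRRR...............
3 0.5 140 115 ..................RRRRRRRRRRRRRRR................
3 0.9 182 132 ...................RRRRR.........................
3 1.04 197 138 .................................................
```

```bash
python3 -c "
from plant import robot
print(robot.close_job())"
```

```text
the job is handed in; nothing more can be done
None
```

The cup hangs mouth down on the free tall peg and the brush is home in the free clips, handed in at about 29.5 s of the 67 s; the hand-in gave no verdict, so those placements rest on my camera and force readings, and I viewed 12 pictures where the limit was 10.

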